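# Hold the hook rail in the drilling board

### The job

I am about to drill the screw holes in the white wall hook rail. Lay it on the plywood drilling board with its flat back down and the hooks opening towards the fence, bring its top edge flush along the fence with its end up against the stop block, and then press it with one diagonal push down onto the board and against the fence together - a firm push, about 10 N down and 20 N towards the fence, no harder than a hand would. Finish while still holding that push, without letting go, and leave the spray bottle, caddy, jar and drill where they are.

Things in the scene. Friction and masses are not known exactly. Their poses are not given: they have to be found in the camera images.
- rail: loose white wooden wall hook rail, back down, hooks up on the shelf: strip 46 (x) by 280 (y) by 15 (z) mm, about 0.24 kg. Origin: centre of its underside; +x to its top edge, to which the hooks open; z up. Hooks of 8 mm bar at y = -111, -37, 37, 111 mm stand on 16 mm discs at x = -8, rise to 51 mm over the underside and bend to +x. Bare between hooks: grip it across x at the middle
- rail_top (a point): middle of the rail's top edge: 23 mm in +x from the rail's origin, half way up the strip (7.5 mm over the underside)
- rail_end (a point): middle of the rail's +y end, the end that comes against the stop block: 140 mm in +y from the rail's origin, 7.5 mm over the underside
- board: plywood base of the drilling board, 170 (x) by 360 (y) by 18 (z) mm, fixed to the shelf. Origin: centre of the underside; its top is 18 mm above the shelf. +x points to the edge that carries the fence, y along the fence. The rail slides on it with friction of about 0.6
- fence: straight beech fence fixed along the board's +x edge, 22 (x) by 360 (y) by 24 (z) mm, standing on the board and parallel to it. Origin: centre of its underside, on the board's top. Its working face is at x = -11 mm in its own frame and looks to -x; 148 mm of bare board lie in front of it. Fixed
- stop: dark wood stop block at the board's +y end, black clamp knob (top 46 mm above the board's top) over the fence, fixed: 55 (x) by 30 (y) by 24 (z) mm, standing out from the fence's face. Origin: on the board's top, on the line of the fence's face, mid-way along its 30 mm. Axes parallel to the fence's; the face that the rail's end meets is at y = -15 mm and looks to -y
- stop_face (a point): point on the stop block's working face, 23 mm in front of the fence's face, 7.5 mm over the board's top: where rail_end comes when the rail is home
- spray_bottle: silver spray bottle with a black trigger head, 66 mm across, 203 mm tall; origin: centre of its underside. Leave it alone
- caddy: beige plastic bucket-style caddy with a grey handle folded down, 230 (x) by 170 (y) by 145 (z) mm; origin: centre of its underside. Leave it alone
- jar: small glass jar with a cork-look stopper, 72 mm across, 108 mm tall; origin: centre of its underside. Leave it alone
- drill: blue cordless drill lying on its side, about 210 (x) by 230 (y) by 62 (z) mm; origin: on the shelf 14 mm in front (-x) of the motor housing; chuck and bit to +y, grip and battery to +x. Leave it alone
- rail_edge (a point): middle of the rail's bottom edge, upper arris (x = -23, y = 0, z = 15 mm from the rail's origin): a bare edge, the side away from the fence when the rail is laid right, where fingertips can push
- rail_hook (a point): root of the hook at y = 37 mm, where the axis of its upright 8 mm shaft meets the rail's face (x = -8, z = 15 mm from the rail's origin), on a disc 16 mm across and 3 mm thick. The shaft stands upright to 36 mm over the underside; its back looks to -x, 15 mm of face lie between its axis and the rail's bottom edge. Strong enough to push on

How it is judged (in metres and radians):
On the way:
1. the rail lies flat on the board the right way round, its end towards the stop block (angle between rail's own z axis and vertical below 0.05 rad and contact force between rail and board above 0.5 N and angle between the y axis of rail and the y axis of fence, either way round below 0.35 rad and horizontal distance between rail_end and stop_face below 0.12 m), for 0.2 s.
At the end, for the whole second after the job is handed in: Rail flat on the board, top edge along the fence (within 3 mm, 0.015 rad), end within 3 mm of the stop block, at rest; the fingers still push on it (over 6 N) so that it bears on the fence with 4 to 40 N and on the board with 7 to 45 N at once (angle between rail's own z axis and vertical below 0.04 rad and angle between the y axis of rail and the y axis of fence, either way round below 0.015 rad and x of rail_top in the frame of fence between -0.014 and -0.006 m and z of rail_top in the frame of fence below 0.0105 m and y of rail_end in the frame of stop_face between -0.003 and 0.003 m and contact force between rail and fence between 4 and 40 N and contact force between rail and board between 7 and 45 N and contact force between the fingers and rail above 6 N and linear speed of rail below 0.02 m/s); the arm keeps its last pose, push and grip.
It fails at once if the spray bottle is moved more than 30 mm (distance of spray_bottle from where it was at the start of the episode above 0.03 m).
It fails at once if the caddy is moved more than 30 mm (distance of caddy from where it was at the start of the episode above 0.03 m).
It fails at once if the jar is moved more than 30 mm (distance of jar from where it was at the start of the episode above 0.03 m).
It fails at once if the drill is moved more than 30 mm (distance of drill from where it was at the start of the episode above 0.03 m).
It also fails if it takes over 72 s, if anything falls off the work surface, if the arm or the gripper's body presses on something with over 40 N, if the wrist force passes 120 N, or if a joint passes its speed limit or range.

### The arm

A 7-joint arm with a two-finger parallel gripper is mounted at the origin on the work surface. World frame = base frame: x ahead of the robot, y to its left, z up, the work surface at z = 0. Lengths are in m, angles in degrees, forces in N, time in s.
With the tool pointing down it reaches from about 0.4 to 0.925 m from the base axis. Payload 4.1 kg.
Tool frame: the origin (TCP) lies midway between the tips of the shut fingers; the grasp point (between the pads) lies ctrl.grip_point_offset behind it (ctrl.grip_point_offset is the distance from the TCP to the grasp point, in m); z points along the fingers, y is the line along which they close (so a half turn about z gives the same grasp; the last joint's range is limited). The gripper opens to 85 mm and grips with 20 to 120 N. Pads are 22 mm wide; open, the fingers measure 114 mm over their backs; the gripper's body (76 mm by 85 mm) begins 54 mm behind the grasp point. The pads swing forward as they close: fully open they stand 13 mm farther back than shut.
Start: joints at [67.552, 22.827, 2.584, 88.041, -1.071, 69.15, -2.905], TCP at [0.188, -0.622, 0.231] pointing down, gripper open.
Joint ranges: [-161.44, 161.44], [-28.35, 127.94], [-78.24, 83.42], [0, 140.83], [-78.03, 258.03], [13.02, 114.36], [-168.23, 168.23]. Speed limits (degrees/s): [147.25, 147.25, 180, 180, 180, 180, 180].

### API

Orientations are given as a 3x3 rotation matrix whose columns are the frame's x, y, z axes.
In Python, from workcell import ctrl gives the robot as it stands. The module is installed in compiled form; this text tells all that it offers.
- The arm moves only by the tool drive_tool, never from a script. Its argument "increments" is a list of rows, each an object of numbers: "x", "y", "z": the shift along the tool's x, y, z each as a share of 3 cm, from -1 to 1; "roll": the turn about the tool's z as a share of 6 degrees, from -1 to 1. In form: [{"x": .., "y": .., "z": .., "roll": ..}, ...]. A call has 1 to 12 rows; each row shifts and turns the commanded pose from where the row before left it, along the tool's axes as they then stand; what a row does not reach is not made up. A row lasts 1/12 s, in which the tool goes at most 41.7 mm and 7.16 degrees, less where a joint would pass 70% of its speed; a pose out of reach is approached as far as the arm can. A call with a number of a shift or a turn outside -1 to 1 is refused whole. A call with a gripper value outside its range is refused whole. "grip" is the opening, from -1 (shut) to 1 (fully open), set as the call begins (left out, the last holds). The fingers move at their own pace and stop on an object; "newtons" is the grip in N (left out, the last holds). Time passes only in rows, so rows that do not move let the fingers close. It gives the time, the measured TCP pose, the force, the opening and the grip force at its end, in the units of the state.
- ctrl.get_state(): the state, without advancing time (a new reading comes with each control period).
- ctrl.grab_frame(name): name is "side" or "top"; returns the picture (480x640x3 uint8, red, green, blue); there is no depth.
- ctrl.calibration(name): a dict with "fx", "fy", "cx", "cy" (pixels), "camera_from_world" (4x4, takes a point from world to camera coordinates). Camera axes: x right, y down, z forward; pixel columns grow to the right and rows downward; lengths in m; the calibration is good to about 2 mm. A picture is of the moment at which its call begins. calibration takes no time and is no camera call.
- ctrl.close_job(): hands the job in; it is judged then, once.
The state is a dict: "clock": time; "qpos": joint angles; "dq": joint speeds; "joint_efforts": joint torques, N m; "tcp_pos": TCP position; "eef_rot": TCP orientation; "wrist_force": force on the tool from outside, world axes, zero at the start; "wrist_torque": the same for the moment, N m; "opening": finger opening in m; "grasp_force": force on a finger pad.
Only numpy, scipy, OpenCV 4.12 (cv2) and the standard library are available. Lean on these libraries where they do the work, as an engineer would, in place of code of your own. Each camera call takes 0.05 s, during which the arm holds its last target. There are 200 camera calls.

## Working session

There is one attempt and no reset: what is moved stays moved. The work goes in short steps, Python scripts to look and compute and a tool call to move; the robot and the scene stay as the last step left them, time stands still between calls to the robot, and variables do not carry over. Pictures are saved under pics/ and viewed, at most 10 in all, crops included, and the job is handed in when it is done.

Besides the shell and the picture viewer there is one more tool, called by a JSON object that holds its "method" and its "body". drive_tool: Moves the arm, as the interface text tells. Its arguments: {"type":"object","properties":{"increments":{"type":"array"},"grip":{"type":"number"},"newtons":{"type":"number"}},"required":["increments"]}

```bash
mkdir -p pics
python3 - <<'E'
from workcell import ctrl
import cv2,numpy as np
np.set_printoptions(precision=4,suppress=True)
for n in("top","side"):
    f=ctrl.grab_frame(n);cv2.imwrite(f"pics/{n}0.png",f[:,:,::-1]);c=ctrl.calibration(n)
    print(n,c["fx"],c["fy"],c["cx"],c["cy"]);print(np.array(c["camera_from_world"]))
s=ctrl.get_state();print(s, ctrl.grip_point_offset)
E
```

```text
top 572.8159673777632 572.8159673777632 320.9610325891435 237.65512771458685
[[ 0.0128 -0.9999  0.0015  0.0002]
 [-0.9876 -0.0129 -0.1567  0.6005]
 [ 0.1568  0.0005 -0.9876  1.4545]
 [ 0.      0.      0.      1.    ]]
side 461.4012188426779 461.4012188426779 316.3922622750733 231.9394837559617
[[-0.9669 -0.2551 -0.0075  0.5843]
 [-0.1604  0.6303 -0.7596  0.1334]
 [ 0.1985 -0.7332 -0.6504  1.3852]
 [ 0.      0.      0.      1.    ]]
{'clock': 0.1, 'qpos': array([67.5508, 22.8672,  2.5797, 88.1066, -1.0698, 69.1489, -2.9069]), 'dq': array([-0.0312, -0.0853,  0.0641, -0.2733, -0.1581,  0.0702,  0.0034]), 'joint_efforts': array([  0.004 , -47.6254,   1.3703, -25.4946,   0.0121,   0.005 ,
         0.    ]), 'tcp_pos': array([ 0.1875, -0.6218,  0.2304]), 'eef_rot': array([[ 0.9574,  0.2887, -0.0006],
       [ 0.2887, -0.9574,  0.0016],
       [-0.0001, -0.0017, -1.    ]]), 'wrist_force': array([ 0.9094,  0.2341, -0.3598]), 'wrist_torque': array([-0.0063,  0.0132,  0.0116]), 'grasp_force': 0.0, 'opening': 0.0853280838039083} 0.0187
```

View pics/top0.png

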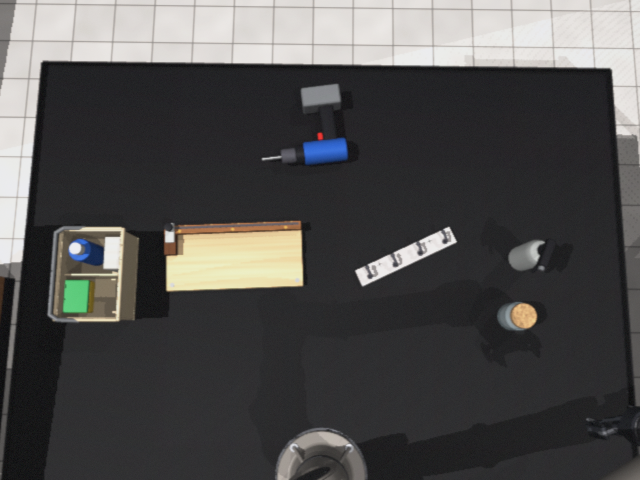

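View pics/side0.png

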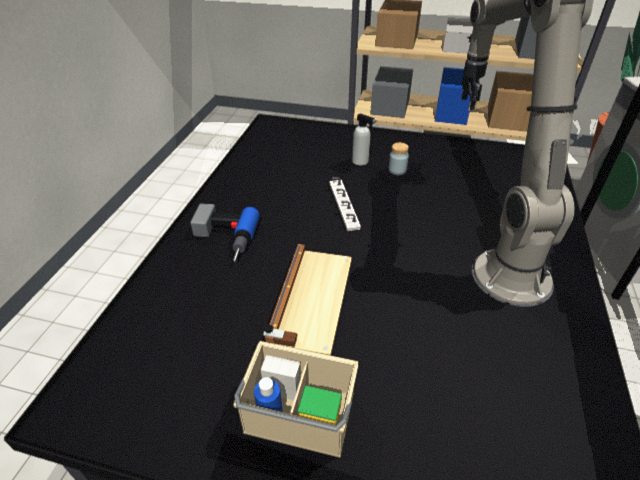

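The top view shows the rail from (358,277) to (455,236), the board spanning (166..303, 221..290) with the fence at the top edge, and the stop block at (170,240). The side view confirms this layout. Next I'll zoom in to see which way the hooks open.

Run:
```python
import cv2,numpy as np
f=cv2.imread("pics/top0.png")
a=cv2.resize(f[222:292,345:465],(800,467),interpolation=cv2.INTER_CUBIC)
cv2.imwrite("pics/c1.png",a)
b=cv2.resize(f[212:297,156:312],(800,436),interpolation=cv2.INTER_CUBIC)
cv2.imwrite("pics/c2.png",b)
```

```text
(no output)
```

View pics/c1.png

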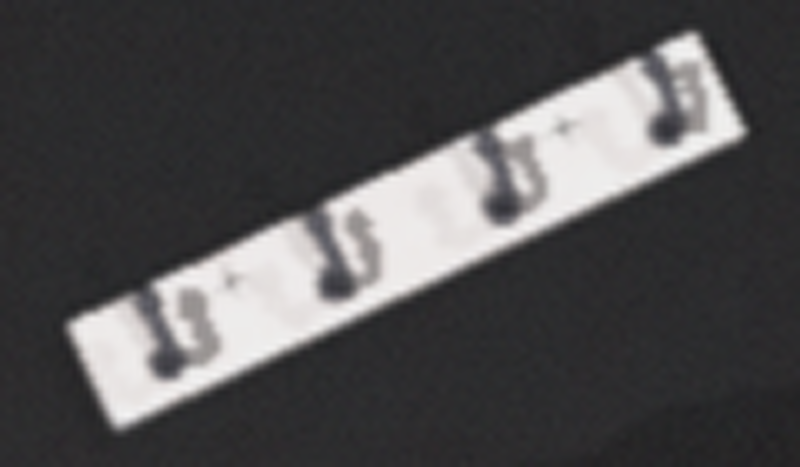

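View pics/c2.png

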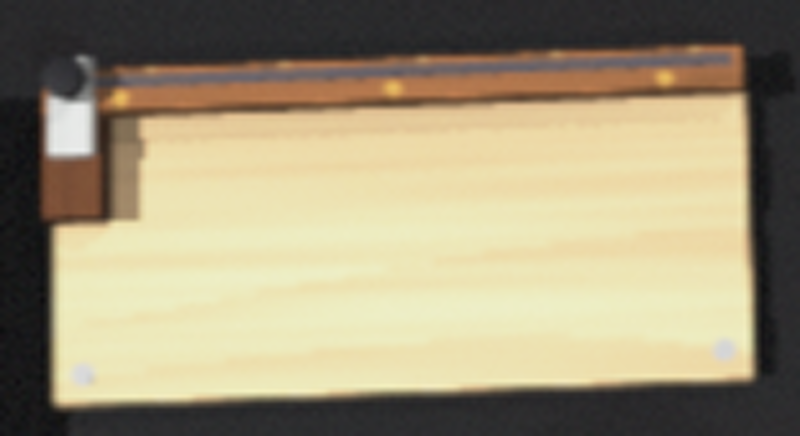

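The crops show the hook discs on the lower (robot) side and the hooks bending up towards +x. So the rail already faces the right way, with its +y end to the left, and only needs about 20° of turn. The stop face is near crop x≈103 and the base of the fence face runs from (143,115) to (747,95).

```bash
cat > h.py <<'E'
import numpy as np,cv2
from workcell import ctrl
np.set_printoptions(precision=4,suppress=True)
def cam(n):
    c=ctrl.calibration(n);T=np.array(c["camera_from_world"]);K=np.array([[c["fx"],0,c["cx"]],[0,c["fy"],c["cy"]],[0,0,1]]);return K,T
def unproj(p,z,n="top"):
    K,T=cam(n);p=np.atleast_2d(np.array(p,float));R=T[:3,:3];o=-R.T@T[:3,3]
    d=(np.linalg.inv(K)@np.c_[p,np.ones(len(p))].T).T@R
    return o+d*((z-o[2])/d[:,2])[:,None]
def proj(P,n="top"):
    K,T=cam(n);q=(K@(T[:3,:3]@np.atleast_2d(P).T+T[:3,3:4])).T;return q[:,:2]/q[:,2:]
E
python3 - <<'E'
from h import *
f=cv2.imread("pics/top0.png");hsv=cv2.cvtColor(f,cv2.COLOR_BGR2HSV)
m=np.zeros(f.shape[:2],np.uint8);m[225:292,350:462]=(f[225:292,350:462].min(2)>110)*255
c=np.vstack(cv2.findContours(m,0,1)[0])[:,0]
P=unproj(c,.015)[:,:2].astype(np.float32)
r=cv2.minAreaRect(P);print("rail",r);print(cv2.boxPoints(r))
m[:]=0;m[212:297,156:312]=((f[212:297,156:312,0]>110)&(hsv[212:297,156:312,2]>150))*255
ys,xs=np.nonzero(m)
# board front edge & right edge by subpixel from contour extremes
front=np.array([(x,ys[xs==x].max()+.5) for x in range(175,297)])
back=np.array([(x,ys[xs==x].min()-.5) for x in range(190,297)])
right=np.array([(xs[ys==y].max()+.5,y) for y in range(238,284)])
for nm,e in(("front",front),("fenceface",back),("right",right)):
    Q=unproj(e,.018)[:,:2].astype(np.float32);l=cv2.fitLine(Q,cv2.DIST_HUBER,0,.001,.001).ravel();print(nm,l,np.degrees(np.arctan2(l[1],l[0])))
s=np.array([156,212]);k=5.128
print("stop top face edges z42", unproj(np.array([[104,218],[98,60],[40,220]])/k+s,.042))
print("stop foot z18",unproj(np.array([[108,220]])/k+s,.018))
print("fence top far right corner z42", unproj(np.array([[743,46]])/k+s,.042))
for n,p,z in(("bottle",(522,262),.05),("jar",(510,320),.03)):print(n,unproj([p],z))
E
```

```text
rail ((0.5593125820159912, -0.2181612104177475), (0.04815826565027237, 0.28110364079475403), 25.742900848388672)
[[ 0.4766 -0.102 ]
 [ 0.5987 -0.3552]
 [ 0.642  -0.3343]
 [ 0.52   -0.0811]]
front [ 0.0525 -0.9986  0.4683  0.2316] -86.989655
fenceface [ 0.0495 -0.9988  0.6179  0.2046] -87.16226
right [0.9989 0.0475 0.5373 0.0575] 2.723564
stop top face edges z42 [[0.5517 0.3862 0.042 ]
 [0.6336 0.3936 0.042 ]
 [0.5502 0.4188 0.042 ]]
stop foot z18 [[0.5537 0.3902 0.018 ]]
fence top far right corner z42 [[0.6453 0.0617 0.042 ]]
bottle [[ 0.5428 -0.5157  0.05  ]]
jar [[ 0.3934 -0.4852  0.03  ]]
```

{"method": "drive_tool", "body": {"increments": [{"x":0.87,"y":-0.52},{"x":0.87,"y":-0.52},{"x":0.87,"y":-0.52},{"x":0.87,"y":-0.52},{"x":0.87,"y":-0.52},{"x":0.87,"y":-0.52},{"x":0.87,"y":-0.52},{"x":0.87,"y":-0.52},{"x":0.87,"y":-0.52},{"x":0.87,"y":-0.52},{"x":0.87,"y":-0.52},{"x":0.87,"y":-0.52}], "grip": 1}}

```text
schema error: expected keys x, y, z, roll
```

{"method": "drive_tool", "body": {"increments": [{"x":0.87,"y":-0.52},{"x":0.87,"y":-0.52},{"x":0.87,"y":-0.52},{"x":0.87,"y":-0.52},{"x":0.87,"y":-0.52},{"x":0.87,"y":-0.52},{"roll":-1},{"roll":-1},{"roll":-1},{"roll":-1},{"roll":-1},{"roll":-1}]}}

```text
schema error: expected keys x, y, z, roll
```

{"method": "drive_tool", "body": {"increments": [{"roll":-1},{"roll":-1},{"roll":-1},{"roll":-1},{"roll":-1},{"roll":-1},{"roll":-1},{"roll":-1},{"roll":-1},{"roll":-1},{"roll":-0.5},{}]}}

```text
schema error: expected keys x, y, z, roll
```

```bash
cat >> h.py <<'E'
def to(target,yaw_y,show=True):
    "shift in tool axes (units of 3cm) to world target; roll units to bring tool y to yaw_y deg"
    s=ctrl.get_state();R=s["eef_rot"];d=np.array(target)-s["tcp_pos"]
    dy=(yaw_y-np.degrees(np.arctan2(R[1,1],R[0,1]))+180)%360-180
    print("tcp",s["tcp_pos"],"shift/30mm",R.T@d/.03,"roll/6",-dy/6,"F",s["wrist_force"],"t",s["clock"],"open",s["opening"])
E
python3 -c "
from h import *
to([.5595,-.2180,.06],25.7)
print(ctrl.get_state()['eef_rot'])"
```

```text
tcp [ 0.1875 -0.6218  0.2304] shift/30mm [15.7596 -9.2961  5.6929] roll/6 -16.486235107156045 F [ 0.9094  0.2341 -0.3598] t 0.1 open 0.0853280838039083
[[ 0.9574  0.2887 -0.0006]
 [ 0.2887 -0.9574  0.0016]
 [-0.0001 -0.0017 -1.    ]]
```

All four keys are needed in every row.

{"method": "drive_tool", "body": {"increments": [{"x":0.87,"y":-0.52,"z":0,"roll":0},{"x":0.87,"y":-0.52,"z":0,"roll":0},{"x":0.87,"y":-0.52,"z":0,"roll":0},{"x":0.87,"y":-0.52,"z":0,"roll":0},{"x":0.87,"y":-0.52,"z":0,"roll":0},{"x":0.87,"y":-0.52,"z":0,"roll":0},{"x":0.87,"y":-0.52,"z":0,"roll":0},{"x":0.87,"y":-0.52,"z":0,"roll":0},{"x":0.87,"y":-0.52,"z":0,"roll":0},{"x":0.87,"y":-0.52,"z":0,"roll":0},{"x":0.87,"y":-0.52,"z":0,"roll":0},{"x":0.87,"y":-0.52,"z":0,"roll":0}], "grip": 1}}

```text
clock: 1.1
tcp_pos: [0.434, -0.3513, 0.231]
eef_rot: [[0.957, 0.289, -0.001], [0.289, -0.957, 0.0], [-0.0, -0.0, -1.0]]
wrist_force: [1.4, -0.9, -0.8]
opening: 0.0856
grasp_force: 0.0
```

{"method": "drive_tool", "body": {"increments": [{"x":0.87,"y":-0.52,"z":0,"roll":0},{"x":0.87,"y":-0.52,"z":0,"roll":0},{"x":0.87,"y":-0.52,"z":0,"roll":0},{"x":0.87,"y":-0.52,"z":0,"roll":0},{"x":0.87,"y":-0.52,"z":0,"roll":0},{"x":0.87,"y":-0.52,"z":0,"roll":0},{"x":0,"y":0,"z":0,"roll":-1},{"x":0,"y":0,"z":0,"roll":-1},{"x":0,"y":0,"z":0,"roll":-1},{"x":0,"y":0,"z":0,"roll":-1},{"x":0,"y":0,"z":0,"roll":-1},{"x":0,"y":0,"z":0,"roll":-1}]}}

```text
clock: 2.1
tcp_pos: [0.556, -0.2178, 0.2307]
eef_rot: [[0.601, 0.799, -0.001], [0.799, -0.601, 0.0], [-0.0, -0.001, -1.0]]
wrist_force: [0.7, 0.4, -0.2]
opening: 0.0858
grasp_force: 0.0
```

{"method": "drive_tool", "body": {"increments": [{"x":0,"y":0,"z":0,"roll":-1},{"x":0,"y":0,"z":0,"roll":-1},{"x":0,"y":0,"z":0,"roll":-1},{"x":0,"y":0,"z":0,"roll":-1},{"x":0,"y":0,"z":0,"roll":-1},{"x":0,"y":0,"z":0,"roll":-1},{"x":0,"y":0,"z":0,"roll":-1},{"x":0,"y":0,"z":0,"roll":-1},{"x":0,"y":0,"z":0,"roll":-1},{"x":0,"y":0,"z":0,"roll":-1},{"x":0,"y":0,"z":0,"roll":-0.5},{"x":0,"y":0,"z":0,"roll":0}]}}

```text
clock: 3.1
tcp_pos: [0.556, -0.2179, 0.2307]
eef_rot: [[-0.435, 0.9, -0.001], [0.9, 0.435, 0.0], [0.001, -0.001, -1.0]]
wrist_force: [-0.8, -0.2, -0.8]
opening: 0.0858
grasp_force: 0.0
```

```bash
python3 -c "
from h import *
to([.5595,-.2180,.06],25.7)
print(ctrl.get_state()['eef_rot'])"
```

```text
tcp [ 0.556  -0.2179  0.2307] shift/30mm [-0.0588  0.1087  5.6912] roll/6 0.019503838284435915 F [-0.7505 -0.221  -0.8278] t 3.1 open 0.08581620915753911
[[-0.4355  0.9002 -0.001 ]
 [ 0.9002  0.4355  0.0004]
 [ 0.0008 -0.0007 -1.    ]]
```

{"method": "drive_tool", "body": {"increments": [{"x":-0.06,"y":0.11,"z":1,"roll":0},{"x":0,"y":0,"z":1,"roll":0},{"x":0,"y":0,"z":1,"roll":0},{"x":0,"y":0,"z":1,"roll":0},{"x":0,"y":0,"z":1,"roll":0},{"x":0,"y":0,"z":0.9,"roll":0},{"x":0,"y":0,"z":0.7,"roll":0},{"x":0,"y":0,"z":0.5,"roll":0},{"x":0,"y":0,"z":0.3,"roll":0},{"x":0,"y":0,"z":0.2,"roll":0},{"x":0,"y":0,"z":0,"roll":0},{"x":0,"y":0,"z":0,"roll":0}]}}

```text
clock: 4.1
tcp_pos: [0.5607, -0.2182, 0.0039]
eef_rot: [[-0.435, 0.901, 0.001], [0.901, 0.435, -0.0], [-0.001, 0.001, -1.0]]
wrist_force: [0.4, 0.7, -0.5]
opening: 0.0853
grasp_force: 0.0
```

{"method": "drive_tool", "body": {"increments": [{"x":0,"y":0,"z":0,"roll":0},{"x":0,"y":0,"z":0,"roll":0},{"x":0,"y":0,"z":0,"roll":0},{"x":0,"y":0,"z":0,"roll":0},{"x":0,"y":0,"z":0,"roll":0},{"x":0,"y":0,"z":0,"roll":0},{"x":0,"y":0,"z":0,"roll":0},{"x":0,"y":0,"z":0,"roll":0},{"x":0,"y":0,"z":0,"roll":0},{"x":0,"y":0,"z":0,"roll":0},{"x":0,"y":0,"z":0,"roll":0},{"x":0,"y":0,"z":0,"roll":0}], "grip": -1, "newtons": 60}}

```text
clock: 5.1
tcp_pos: [0.5611, -0.2184, 0.0046]
eef_rot: [[-0.435, 0.901, 0.002], [0.901, 0.435, -0.001], [-0.002, 0.001, -1.0]]
wrist_force: [-0.3, 1.0, 5.9]
opening: 0.0439
grasp_force: 62.3
```

{"method": "drive_tool", "body": {"increments": [{"x":0,"y":0,"z":-0.4,"roll":0},{"x":0,"y":0,"z":-0.8,"roll":0},{"x":0,"y":0,"z":-0.8,"roll":0},{"x":0,"y":0,"z":-0.8,"roll":0},{"x":0,"y":0,"z":-0.7,"roll":0},{"x":0,"y":0,"z":-0.4,"roll":0},{"x":0,"y":0,"z":0,"roll":0.4},{"x":0,"y":0,"z":0,"roll":0.7},{"x":0,"y":0,"z":0,"roll":0.8},{"x":0,"y":0,"z":0,"roll":0.8},{"x":0,"y":0,"z":0,"roll":0.7},{"x":0,"y":0,"z":0,"roll":0.4}]}}

```text
clock: 6.1
tcp_pos: [0.5592, -0.2178, 0.1197]
eef_rot: [[-0.049, 0.999, -0.002], [0.999, 0.049, 0.0], [0.001, -0.002, -1.0]]
wrist_force: [-0.5, 0.5, -2.8]
opening: 0.0443
grasp_force: 62.1
```

{"method": "drive_tool", "body": {"increments": [{"x":0.3,"y":0.02,"z":0,"roll":0},{"x":0.6,"y":0.02,"z":0,"roll":0},{"x":0.8,"y":0.02,"z":0,"roll":0},{"x":0.8,"y":0.02,"z":0,"roll":0},{"x":0.8,"y":0.02,"z":0,"roll":0},{"x":0.8,"y":0.02,"z":0,"roll":0},{"x":0.8,"y":0.02,"z":0,"roll":0},{"x":0.8,"y":0.02,"z":0,"roll":0},{"x":0.8,"y":0.02,"z":0,"roll":0},{"x":0.8,"y":0.02,"z":0,"roll":0},{"x":0.8,"y":0.02,"z":0,"roll":0},{"x":0.8,"y":0.02,"z":0,"roll":0}]}}

```text
clock: 7.1
tcp_pos: [0.5523, 0.0508, 0.12]
eef_rot: [[-0.054, 0.999, -0.001], [0.999, 0.054, -0.0], [0.0, -0.001, -1.0]]
wrist_force: [0.1, 0.7, -2.6]
opening: 0.0441
grasp_force: 62.1
```

{"method": "drive_tool", "body": {"increments": [{"x":0.8,"y":0.02,"z":0,"roll":0},{"x":0.8,"y":0.02,"z":0,"roll":0},{"x":0.8,"y":0.02,"z":0,"roll":0},{"x":0.8,"y":0.02,"z":0,"roll":0},{"x":0.8,"y":0.02,"z":0,"roll":0},{"x":0.8,"y":0.02,"z":0,"roll":0},{"x":0.6,"y":0.02,"z":0,"roll":0},{"x":0.3,"y":0.02,"z":0,"roll":0},{"x":0,"y":0,"z":0,"roll":0},{"x":0,"y":0,"z":0,"roll":0}]}}

```text
clock: 7.93
tcp_pos: [0.5489, 0.2194, 0.1199]
eef_rot: [[-0.053, 0.999, -0.001], [0.999, 0.053, -0.001], [-0.001, -0.001, -1.0]]
wrist_force: [0.4, -0.8, -3.2]
opening: 0.0439
grasp_force: 62.2
```

```bash
python3 -c "
from h import *
to([.5512,.2382,.0235],2.9)
f=ctrl.grab_frame('top')[:,:,::-1];cv2.imwrite('pics/t1.png',cv2.resize(f[180:320,140:340],(800,560),interpolation=cv2.INTER_CUBIC))"
```

```text
tcp [0.5489 0.2194 0.1199] shift/30mm [0.6254 0.1145 3.2127] roll/6 0.024384950376145298 F [ 0.3771 -0.8262 -3.244 ] t 7.9333 open 0.04393734602229355
```

View pics/t1.png

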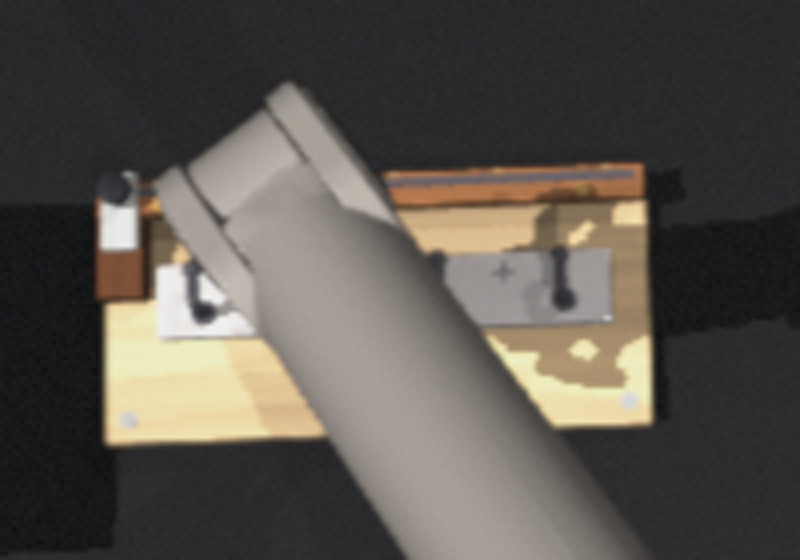

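The rail is in the gripper, parallel to the fence, with its ends at crop x≈157 and 611.

```bash
python3 -c "
from h import *
n=np.array([.9987,.0506]);t=np.array([-.0506,.9987])
for p in ((157,267),(158,338),(611,250),(610,322)):
    q=unproj([(140+p[0]/4,180+p[1]/4)],.13)[0,:2];print(q,n@q,t@q)
q=np.array([.5489,.2194]);print(n@q,t@q)"
```

```text
[0.5601 0.3575] 0.5774193375858442 0.3286848268418324
[0.5161 0.3546] 0.5333261190070752 0.32802859388925204
[0.5743 0.0776] 0.5775081154154382 0.04840588391637473
[0.5296 0.0773] 0.5327769256813528 0.05036587929649864
0.5592880700000001 0.19134044
```

{"method": "drive_tool", "body": {"increments": [{"x":0.2,"y":0.1,"z":0.5,"roll":0},{"x":0.25,"y":0,"z":0.8,"roll":0},{"x":0,"y":0,"z":0.8,"roll":0},{"x":0,"y":0,"z":0.5,"roll":0},{"x":0,"y":0,"z":0.3,"roll":0},{"x":0,"y":0,"z":0.15,"roll":0},{"x":0,"y":0,"z":0.1,"roll":0},{"x":0,"y":0,"z":0.05,"roll":0},{"x":0,"y":0,"z":0.05,"roll":0},{"x":0,"y":0,"z":0,"roll":0}]}}

```text
clock: 8.82
tcp_pos: [0.5522, 0.2337, 0.0235]
eef_rot: [[-0.052, 0.999, 0.001], [0.999, 0.052, 0.0], [0.0, 0.001, -1.0]]
wrist_force: [-1.1, -0.1, -3.0]
opening: 0.0442
grasp_force: 62.1
```

{"method": "drive_tool", "body": {"increments": [{"x":0,"y":0,"z":0.05,"roll":0},{"x":0,"y":0,"z":0.03,"roll":0},{"x":0,"y":0,"z":0,"roll":0},{"x":0,"y":0,"z":0,"roll":0},{"x":0,"y":0,"z":0,"roll":0}]}}

```text
clock: 9.23
tcp_pos: [0.5524, 0.2339, 0.0226]
eef_rot: [[-0.052, 0.999, 0.002], [0.999, 0.052, -0.0], [-0.001, 0.002, -1.0]]
wrist_force: [-3.2, -1.6, 8.7]
opening: 0.0443
grasp_force: 63.3
```

{"method": "drive_tool", "body": {"increments": [{"x":0.1,"y":0,"z":0,"roll":0},{"x":0.1,"y":0,"z":0,"roll":0},{"x":0.1,"y":0,"z":0,"roll":0},{"x":0,"y":0,"z":0,"roll":0}]}}

```text
clock: 9.57
tcp_pos: [0.5533, 0.2417, 0.0227]
eef_rot: [[-0.051, 0.999, 0.004], [0.999, 0.051, -0.002], [-0.002, 0.004, -1.0]]
wrist_force: [-0.3, -3.2, 6.1]
opening: 0.0437
grasp_force: 63.2
```

{"method": "drive_tool", "body": {"increments": [{"x":0.08,"y":0,"z":0,"roll":0},{"x":0.08,"y":0,"z":0,"roll":0},{"x":0.04,"y":0,"z":0,"roll":0},{"x":0,"y":0,"z":0,"roll":0}]}}

```text
clock: 9.9
tcp_pos: [0.5532, 0.2472, 0.0226]
eef_rot: [[-0.051, 0.999, 0.004], [0.999, 0.051, -0.002], [-0.002, 0.004, -1.0]]
wrist_force: [-0.2, -3.7, 6.4]
opening: 0.044
grasp_force: 63.2
```

{"method": "drive_tool", "body": {"increments": [{"x":0.04,"y":0,"z":0,"roll":0},{"x":0.04,"y":0,"z":0,"roll":0},{"x":0,"y":0,"z":0,"roll":0}]}}

```text
clock: 10.15
tcp_pos: [0.5532, 0.2493, 0.0227]
eef_rot: [[-0.051, 0.999, 0.004], [0.999, 0.051, -0.003], [-0.003, 0.004, -1.0]]
wrist_force: [0.2, -4.0, 6.2]
opening: 0.0442
grasp_force: 63.2
```

{"method": "drive_tool", "body": {"increments": [{"x":0.03,"y":0,"z":0,"roll":0},{"x":0,"y":0,"z":0,"roll":0}]}}

```text
clock: 10.32
tcp_pos: [0.5531, 0.25, 0.0226]
eef_rot: [[-0.051, 0.999, 0.004], [0.999, 0.051, -0.003], [-0.003, 0.004, -1.0]]
wrist_force: [0.3, -4.7, 6.3]
opening: 0.0444
grasp_force: 63.2
```

{"method": "drive_tool", "body": {"increments": [{"x":0.04,"y":0,"z":0,"roll":0},{"x":0,"y":0,"z":0,"roll":0}]}}

```text
clock: 10.48
tcp_pos: [0.5531, 0.2501, 0.0226]
eef_rot: [[-0.05, 0.999, 0.004], [0.999, 0.05, -0.005], [-0.005, 0.003, -1.0]]
wrist_force: [-0.6, -6.4, 9.0]
opening: 0.0445
grasp_force: 63.3
```

{"method": "drive_tool", "body": {"increments": [{"x":0.04,"y":0,"z":0,"roll":0},{"x":0,"y":0,"z":0,"roll":0}]}}

```text
clock: 10.65
tcp_pos: [0.5531, 0.2501, 0.0226]
eef_rot: [[-0.05, 0.999, 0.003], [0.999, 0.05, -0.006], [-0.007, 0.003, -1.0]]
wrist_force: [-0.5, -8.0, 8.9]
opening: 0.0445
grasp_force: 63.5
```

{"method": "drive_tool", "body": {"increments": [{"x":0.04,"y":0,"z":0,"roll":0},{"x":0,"y":0,"z":0,"roll":0}]}}

```text
clock: 10.82
tcp_pos: [0.5531, 0.2501, 0.0226]
eef_rot: [[-0.05, 0.999, 0.003], [0.999, 0.05, -0.008], [-0.008, 0.002, -1.0]]
wrist_force: [-0.8, -9.5, 10.2]
opening: 0.0439
grasp_force: 63.6
```

{"method": "drive_tool", "body": {"increments": [{"x":-0.08,"y":0,"z":-0.06,"roll":0},{"x":0,"y":0,"z":0,"roll":0},{"x":0,"y":0,"z":0,"roll":0},{"x":0,"y":0,"z":0,"roll":0},{"x":0,"y":0,"z":0,"roll":0},{"x":0,"y":0,"z":0,"roll":0}], "grip": 0.4}}

```text
clock: 11.32
tcp_pos: [0.5504, 0.2537, 0.0221]
eef_rot: [[-0.053, 0.999, -0.0], [0.999, 0.053, 0.0], [0.0, -0.0, -1.0]]
wrist_force: [0.8, 0.1, 0.3]
opening: 0.0599
grasp_force: 0.0
```

{"method": "drive_tool", "body": {"increments": [{"x":0,"y":0,"z":-0.4,"roll":0},{"x":0,"y":0,"z":-0.8,"roll":0},{"x":0,"y":0,"z":-0.8,"roll":0},{"x":0,"y":0,"z":-0.6,"roll":0},{"x":0,"y":0,"z":-0.4,"roll":0},{"x":0,"y":0,"z":0,"roll":0}]}}

```text
clock: 11.82
tcp_pos: [0.5525, 0.2544, 0.1157]
eef_rot: [[-0.052, 0.999, 0.006], [0.999, 0.052, 0.003], [0.002, 0.006, -1.0]]
wrist_force: [0.7, 0.6, -1.0]
opening: 0.0599
grasp_force: 0.0
```

{"method": "drive_tool", "body": {"increments": [{"x":0,"y":0,"z":0,"roll":-1},{"x":0,"y":0,"z":0,"roll":-1},{"x":0,"y":0,"z":0,"roll":-1},{"x":0,"y":0,"z":0,"roll":-1},{"x":0,"y":0,"z":0,"roll":-1},{"x":0,"y":0,"z":0,"roll":-1},{"x":0,"y":0,"z":0,"roll":-1},{"x":0,"y":0,"z":0,"roll":-1},{"x":0,"y":0,"z":0,"roll":-1},{"x":0,"y":0,"z":0,"roll":-1},{"x":0,"y":0,"z":0,"roll":-1},{"x":0,"y":0,"z":0,"roll":-1}], "grip": -1}}

```text
clock: 12.82
tcp_pos: [0.5499, 0.2526, 0.1109]
eef_rot: [[-0.967, 0.254, -0.002], [0.254, 0.967, -0.001], [0.002, -0.001, -1.0]]
wrist_force: [-0.1, -0.2, 0.4]
opening: -0.0003
grasp_force: 0.0
```

{"method": "drive_tool", "body": {"increments": [{"x":0,"y":0,"z":0,"roll":-1},{"x":0,"y":0,"z":0,"roll":-1},{"x":0,"y":0,"z":0,"roll":-1},{"x":0.4,"y":0,"z":0,"roll":0},{"x":0.6,"y":0,"z":0,"roll":0},{"x":0.5,"y":0,"z":0,"roll":0},{"x":0,"y":0,"z":0,"roll":0},{"x":0,"y":0,"z":0,"roll":0}]}}

```text
clock: 13.48
tcp_pos: [0.505, 0.2503, 0.1115]
eef_rot: [[-0.999, -0.053, -0.001], [-0.053, 0.999, -0.001], [0.001, -0.001, -1.0]]
wrist_force: [0.2, 0.0, -0.3]
opening: -0.0003
grasp_force: 0.0
```

```bash
python3 -c "
from h import *
n=np.array([.9987,.0506]);t=np.array([-.0506,.9987])
p=n*.516+t*.2195
to([*p,.024],92.9)
print(ctrl.get_state()['eef_rot'],ctrl.get_state()['qpos'])
f=ctrl.grab_frame('side')[:,:,::-1];cv2.imwrite('pics/s1.png',cv2.resize(f[190:370,220:420],(800,720),interpolation=cv2.INTER_CUBIC)[:600])"
```

```text
tcp [0.505  0.2503 0.1115] shift/30mm [ 0.0328 -0.1627  2.9155] roll/6 0.02303075022179731 F [ 0.2218  0.0292 -0.3262] t 13.4833 open -0.00027520966234797025
[[-0.9986 -0.053  -0.0008]
 [-0.053   0.9986 -0.001 ]
 [ 0.0009 -0.001  -1.    ]] [  9.4948  29.0509 -52.0772 106.1305  26.8422  58.099   39.2394]
```

View pics/s1.png

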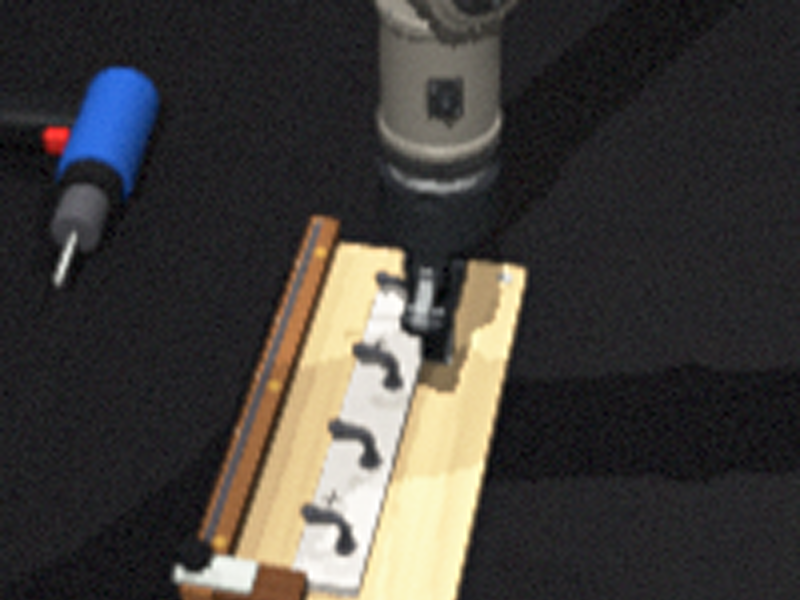

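The rail lies flat on the board with the hooks towards the fence and its end at the stop block (crop ≈(330,590)). The closed fingers hover behind its bottom edge. Next I descend and push it to the fence.

{"method": "drive_tool", "body": {"increments": [{"x":0.03,"y":-0.16,"z":0.4,"roll":0},{"x":0,"y":0,"z":0.8,"roll":0},{"x":0,"y":0,"z":0.8,"roll":0},{"x":0,"y":0,"z":0.5,"roll":0},{"x":0,"y":0,"z":0.3,"roll":0},{"x":0,"y":0,"z":0.1,"roll":0},{"x":0,"y":0,"z":0,"roll":0},{"x":0,"y":0,"z":0,"roll":0}]}}

```text
clock: 14.2
tcp_pos: [0.5057, 0.2465, 0.0258]
eef_rot: [[-0.999, -0.052, 0.001], [-0.052, 0.999, 0.001], [-0.001, 0.001, -1.0]]
wrist_force: [-0.3, 0.7, 0.3]
opening: -0.0001
grasp_force: 0.0
```

{"method": "drive_tool", "body": {"increments": [{"x":-0.15,"y":0,"z":0,"roll":0},{"x":-0.15,"y":0,"z":0,"roll":0},{"x":-0.15,"y":0,"z":0,"roll":0},{"x":-0.15,"y":0,"z":0,"roll":0},{"x":-0.15,"y":0,"z":0,"roll":0},{"x":-0.15,"y":0,"z":0,"roll":0},{"x":-0.15,"y":0,"z":0,"roll":0},{"x":-0.15,"y":0,"z":0,"roll":0},{"x":-0.15,"y":0,"z":0,"roll":0},{"x":-0.15,"y":0,"z":0,"roll":0},{"x":-0.1,"y":0,"z":0,"roll":0},{"x":0,"y":0,"z":0,"roll":0}]}}

```text
clock: 15.2
tcp_pos: [0.5542, 0.2483, 0.0251]
eef_rot: [[-0.999, -0.051, 0.001], [-0.051, 0.999, 0.0], [-0.001, 0.0, -1.0]]
wrist_force: [0.8, -0.1, -0.3]
opening: -0.0003
grasp_force: 0.0
```

{"method": "drive_tool", "body": {"increments": [{"x":-0.1,"y":0,"z":0,"roll":0},{"x":-0.1,"y":0,"z":0,"roll":0},{"x":0,"y":0,"z":0,"roll":0}]}}

```text
clock: 15.45
tcp_pos: [0.5597, 0.2486, 0.0251]
eef_rot: [[-0.999, -0.052, 0.001], [-0.052, 0.999, 0.0], [-0.001, 0.0, -1.0]]
wrist_force: [-0.3, -0.0, -0.1]
opening: -0.0005
grasp_force: 0.0
```

{"method": "drive_tool", "body": {"increments": [{"x":-0.08,"y":0,"z":0,"roll":0},{"x":-0.08,"y":0,"z":0,"roll":0},{"x":0,"y":0,"z":0,"roll":0}]}}

```text
clock: 15.7
tcp_pos: [0.561, 0.2488, 0.0249]
eef_rot: [[-0.999, -0.052, -0.005], [-0.052, 0.999, -0.002], [0.006, -0.002, -1.0]]
wrist_force: [-6.6, -2.0, 4.3]
opening: -0.0
grasp_force: 3.5
```

{"method": "drive_tool", "body": {"increments": [{"x":-0.08,"y":0,"z":0,"roll":0},{"x":-0.05,"y":0,"z":0,"roll":0},{"x":0,"y":0,"z":0,"roll":0}]}}

```text
clock: 15.95
tcp_pos: [0.561, 0.2489, 0.0246]
eef_rot: [[-0.998, -0.054, -0.012], [-0.053, 0.999, -0.005], [0.012, -0.004, -1.0]]
wrist_force: [-13.9, -2.4, 9.7]
opening: -0.0
grasp_force: 7.2
```

```bash
python3 -c "
from h import *
f=ctrl.grab_frame('side')[:,:,::-1];cv2.imwrite('pics/s2.png',cv2.resize(f[230:370,240:400],(685,600),interpolation=cv2.INTER_CUBIC)[:600])"
```

```text
(no output)
```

View pics/s2.png

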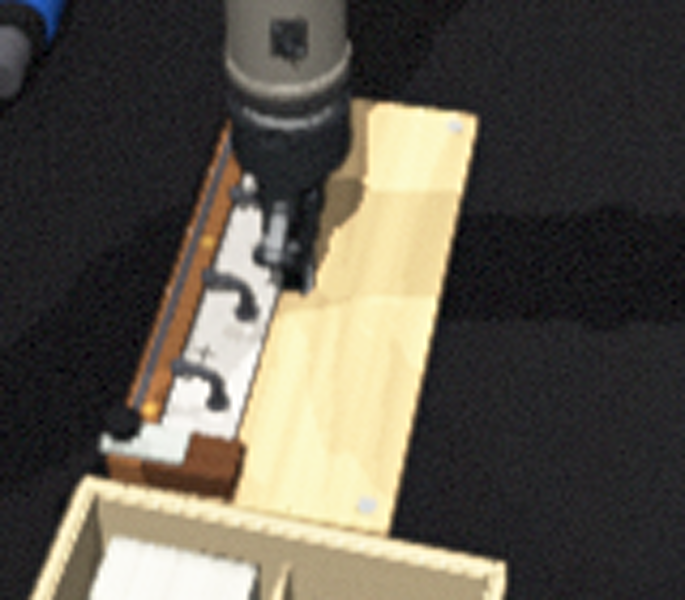

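The rail is flush along the fence with its end at the stop (crop ≈(210,440)). The fingers press its bare bottom edge with about 14 N forward and 10 N down, already a diagonal push. I'll raise it to about 20 N / 10 N and check that it holds.

{"method": "drive_tool", "body": {"increments": [{"x":-0.06,"y":0,"z":0,"roll":0},{"x":-0.06,"y":0,"z":0,"roll":0},{"x":0,"y":0,"z":0,"roll":0},{"x":0,"y":0,"z":0,"roll":0}]}}

```text
clock: 16.33
tcp_pos: [0.5611, 0.249, 0.0242]
eef_rot: [[-0.998, -0.055, -0.018], [-0.054, 0.998, -0.007], [0.018, -0.006, -1.0]]
wrist_force: [-21.0, -4.0, 13.9]
opening: -0.0002
grasp_force: 10.5
```

{"method": "drive_tool", "body": {"increments": [{"x":0,"y":0,"z":0,"roll":0},{"x":0,"y":0,"z":0,"roll":0},{"x":0,"y":0,"z":0,"roll":0},{"x":0,"y":0,"z":0,"roll":0},{"x":0,"y":0,"z":0,"roll":0},{"x":0,"y":0,"z":0,"roll":0}]}}

```text
clock: 16.83
tcp_pos: [0.5611, 0.249, 0.0242]
eef_rot: [[-0.998, -0.055, -0.018], [-0.055, 0.998, -0.007], [0.018, -0.006, -1.0]]
wrist_force: [-20.7, -3.3, 13.6]
opening: -0.0001
grasp_force: 10.4
```

```bash
python3 -c "
from h import *
f=ctrl.grab_frame('top')[:,:,::-1];cv2.imwrite('pics/t2.png',cv2.resize(f[205:305,150:310],(800,500),interpolation=cv2.INTER_CUBIC))
n=np.array([.9987,.0506]);t=np.array([-.0506,.9987])
for nn,tt in((.6275,.08),(.5815,.08),(.6275,.36),(.5815,.36)):
  p=n*nn+t*tt;print((proj([[*p,.033]])-[150,205])*5)
print(ctrl.get_state()['wrist_force'])"
```

```text
[[660.0047 123.7627]]
[[662.3668 209.551 ]]
[[131.6441 143.2911]]
[[131.4897 229.291 ]]
[-20.7409  -3.8933  13.1388]
```

View pics/t2.png

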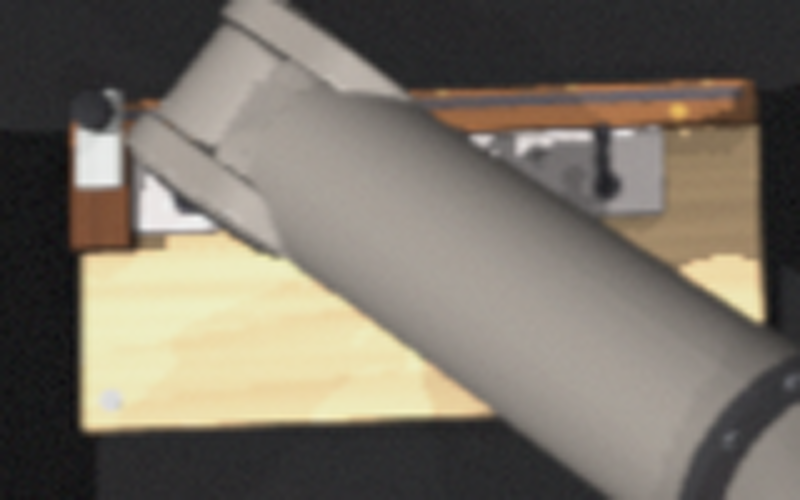

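The rail's right-end corners at (661,128) and (662,212) match the predicted home position, and its left end meets the stop foot at x≈134. The push is steady at about 21 N forward and 13 N down, so I'm handing in.

```bash
python3 -c "
from workcell import ctrl
print(ctrl.close_job())"
```

```text
the job is handed in; nothing more can be done
None
```

I handed the job in with the rail flat on the board, flush along the fence and up against the stop. The fingers were still pushing at about 21 N towards the fence and 13 N down, and I kept clear of the bottle, caddy, jar and drill.

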